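Open the mixer and fit its retaining plate over the studs

ROBOT

A 7-joint arm with a two-finger parallel gripper is mounted at the origin on a cart in front of the work surface, level with it; the furniture and walls round the work are solid. World frame = base frame: x ahead of the robot, y to its left, z up, the work surface at z = 0. Lengths are in m, angles in rad, forces in N, time in s.
With the tool pointing down it reaches from about 0.425 to 0.925 m from the base axis. Payload 6.8 kg.
Tool frame: the origin (TCP) lies between the finger pads; the fingertips stand finger_overhang ahead of it and the grasp point (between the pads) lies 6 mm ahead of it (finger_overhang is the distance from the TCP to the fingertips, in m); z points along the fingers, y is the line along which they close (so a half turn about z gives the same grasp; the last joint's range is limited). The gripper opens to 85 mm and grips with 20 to 120 N. Pads are 22 mm wide; open, the fingers measure 114 mm over their backs; the gripper's body (76 mm by 85 mm) begins 54 mm behind the grasp point. The pads swing forward as they close: fully open they stand 13 mm farther back than shut.
Start: joints at [-1.41, 0.477, 0.022, 1.555, -0.011, 1.109, -0.083], TCP at [0.179, 0.651, 0.256] pointing down, gripper open.
Joint ranges: [-2.96, 2.96], [-0.34, 2.1], [-1.41, 1.46], [0.24, 2.44], [-1.37, 4.51], [0.17, 1.92], [-2.96, 2.96]. Speed limits (rad/s): [2.39, 2.39, 3.14, 3.14, 3.14, 3.14, 3.14].

INTERFACE

Orientations are given as a unit quaternion [w, x, y, z].
In Python, from station import * gives the robot as it stands.
- The arm moves only by the tool drive_tool, never from a script. Its argument "increments" is a list of rows, each an object of numbers: "claw": the finger opening in m, from 0 to 0.0854; "dx", "dy", "dz": the shift along the tool's x, y, z in m; "wx", "wy", "wz": the turn, a rotation vector about the tool's x, y, z in degrees. A call has 1 to 20 rows; each row shifts and turns the commanded pose from where the row before left it, along the tool's axes as they then stand; what a row does not reach is not made up. A row lasts 1/8 s, in which the tool goes at most 62.5 mm and 10.7 degrees, less where a joint would pass 70% of its speed; a pose out of reach is approached as far as the arm can. A call with a gripper value outside its range is refused whole. The fingers move at their own pace and stop on an object; "newtons" is the grip in N (left out, the last holds). Time passes only in rows, so rows that do not move let the fingers close. It gives the time, the measured TCP pose, the force, the opening and the grip force at its end, in the units of the state.
- get_obs(): the state, without advancing time (a new reading comes with each control period).
- read_camera(name): name is "scene" or "top" or "wrist"; returns (picture, depth): 480x640x3 uint8, red, green, blue; 480x640 float32, m along the optical axis (not along the pixel's ray), 0 where there is no reading.
- calibration(name): a dict with "intrinsics" (3x3 intrinsics, pixels), "R" (3x3) and "t" (3): a world point X has camera coordinates R X + t; the wrist camera has in their place "mount" (4x4, takes a point from camera to tool coordinates, whose origin is the TCP and whose axes are the flange's). Camera axes: x right, y down, z forward; pixel columns grow to the right and rows downward; lengths in m; the calibration is good to about 2 mm. A picture is of the moment at which its call begins: read the wrist's pose just before it. calibration takes no time and is no camera call.
- hand_in(): hands the job in; it is judged then, once.
The state is a dict: "t": time; "q": joint angles; "joint_vel": joint speeds; "joint_torque": joint torques, N m; "eef_pos": TCP position; "tool_rot": TCP orientation; "contact_force": force on the tool from outside, world axes, zero at the start; "torque": the same for the moment, N m; "gripper_width": opening from 0.0 (shut) to 1.0 (fully open); "grasp_force": force on a finger pad.
Only numpy, scipy, OpenCV 4.12 (cv2) and the standard library are available. Lean on these libraries where they do the work, as an engineer would, in place of code of your own. Each camera call takes 0.05 s, during which the arm holds its last target. There are 200 camera calls.

TASK

Lift the mixer's lid by its bar until it stands almost upright, let go, and see that it holds there by itself. Then pick up the retaining plate by its fin, lay it level on the tops of the four studs inside the mixer a good centimetre to one side of its place, and slide it across them until all four holes drop over the studs and it lies flat on the platform. Leave the plate there with the lid still up, and do not knock over the bottle or the beaker or push the carton about.

Things in the scene. Friction and masses are not known exactly. Their poses are not given: they have to be found in the camera images.
- case: The mixer: white open-topped case, 180 mm (its x) by 230 mm (its y), fixed. Origin: centre of its underside; x points from the front (display, small knob, lid bar) to the hinge at the back, z up. Walls 6 mm thick, rim 78 mm above the bench; inside, a steel platform 30 mm above the bench (clear inside: 168 by 218 mm).
- lid (a joint): Angle of the mixer's flat grey lid (178 x 230 x 8 mm, 0.3 kg) about the hinge along the case's y at its back rim: 0 shut, grows as the front edge rises, stop at 1.48 rad (just short of upright). The hinge is stiff (0.5 N m friction): the lid stays wherever it is left, and moves when its bar is lifted with about 2 to 5 N. It may start a little ajar.
- lid_hinge (a point): Centre of the lid's hinge line: 90 mm behind the case's centre, 82 mm above the bench; the line runs along the case's y.
- lid_bar (a point): Middle of the lid's black grip bar, a round bar 12 mm thick and 100 mm long, parallel to the hinge line, 227 mm from it and in the plane of the lid, with free space of 39 mm between it and the front edge of the lid. It can turn between pinching fingers while the lid swings. Moves with the lid.
- studs: The four upright steel studs on the mixer's platform: each 10 mm thick and 14 mm high, flat-topped, at 30 mm either way along x and 55 mm either way along y from this origin. Origin in the middle of the four at platform level (10 mm in front of the case's centre, 30 mm above the bench); axes parallel to the case's.
- plate: Loose aluminium plate, 90 (its x) x 150 (y) x 6 mm, 0.25 kg, four 14 mm through holes 30 mm either way along x and 55 along y from its centre; fits either way round. Black upright grip fin on its middle: 60 mm along x, 12 mm thick along y, top 42 mm above the underside. Origin: centre of underside, z up. Seated, it coincides with the studs' origin; on the studs' tops it is 14 mm higher.
- tip_box: Bystander: printed carton, 63 x 93 x 45 mm, on the other side of the mixer from the plate. Origin at the centre of its underside.
- bottle: Bystander: white plastic bottle 63 mm thick and 130 mm high standing to the left of the mixer. Origin at the centre of its underside.
- beaker: Bystander: clear plastic beaker 57 mm wide and 60 mm high standing to the right of the mixer. Origin at the centre of its underside.

How it is judged:
By the outcome, as a careful person would: the job done as asked, in the order asked, and still so for the second after the job is handed in, with the robot touching nothing.
It also fails if it takes over 53 s, if anything falls off the work surface, if the arm or the gripper's body presses on something with over 40 N, if the wrist force passes 120 N, or if a joint passes its speed limit or range.

## Working session

There is one attempt and no reset: what is moved stays moved. The work goes in short steps, Python scripts to look and compute and a tool call to move; the robot and the scene stay as the last step left them, time stands still between calls to the robot, and variables do not carry over. Pictures are saved under pics/ and viewed, at most 10 in all, crops included, and the job is handed in when it is done.

Besides the shell and the picture viewer there is one more tool, called after "Call:" by a JSON object that holds its "op" and its "data". drive_tool: Moves the arm, as the interface text tells. Its arguments: {"type":"object","properties":{"increments":{"type":"array","items":{"type":"object","properties":{"claw":{"type":"number"},"dx":{"type":"number"},"dy":{"type":"number"},"dz":{"type":"number"},"wx":{"type":"number"},"wy":{"type":"number"},"wz":{"type":"number"}}}},"newtons":{"type":"number"}},"required":["increments"]}

```bash
ls; mkdir -p pics; python3 - <<'E'
from station import *
import cv2,numpy as np
o=get_obs();print(o)
for n in ["scene","top"]:
    p,d=read_camera(n);cv2.imwrite(f"pics/{n}0.png",p[:,:,::-1]);np.savez(f"{n}0.npz",p=p,d=d)
    print(n,calibration(n))
print(calibration("wrist"))
try: print(finger_overhang)
except Exception as e: print(e)
E
```

```text
pics
{'t': 0.0, 'q': array([-1.4100748 ,  0.47778493,  0.02234601,  1.55644474, -0.01148726,
        1.10932043, -0.08314059]), 'joint_vel': array([-1.58346775e-04,  9.79021845e-04, -6.78994090e-04,  9.66534623e-04,
       -1.59138500e-03, -6.91657491e-05, -1.42321961e-04]), 'joint_torque': array([ 5.81496170e-04, -5.96448255e+01,  1.60839424e+00, -2.81202257e+01,
        1.25180781e-02,  9.41197271e-03,  8.80844368e-06]), 'eef_pos': array([0.17914943, 0.65022268, 0.25533882]), 'tool_rot': array([-4.78329777e-05,  1.34015677e-01,  9.90978790e-01, -9.13313165e-04]), 'contact_force': array([-0.04509115,  0.25595012, -0.38604336]), 'torque': array([-0.00340851, -0.01927104,  0.02520109]), 'grasp_force': 0.0, 'gripper_width': 1.0020250015443528}
scene {'intrinsics': array([[517.17718558,   0.        , 308.52620919],
       [  0.        , 517.17718558, 248.70643418],
       [  0.        ,   0.        ,   1.        ]]), 'R': array([[ 0.49141884, -0.87084802, -0.01145586],
       [-0.59192234, -0.32431478, -0.73786711],
       [ 0.63885481,  0.36938278, -0.67484879]]), 't': array([-0.259176
[... 233 characters left out ...]
0.99939822,  0.0014753 ],
       [-0.97699777,  0.03356822, -0.2105909 ],
       [ 0.21041465, -0.00873958, -0.97757317]]), 't': array([0.04535604, 0.54402563, 1.11927439])}
{'intrinsics': array([[352.5272423 ,   0.        , 320.61521116],
       [  0.        , 352.5272423 , 244.74422447],
       [  0.        ,   0.        ,   1.        ]]), 'mount': array([[-1.27379738e-03, -9.46878227e-01, -3.21589801e-01,
         8.31644994e-02],
       [ 9.99999172e-01, -1.14693853e-03, -5.83927745e-04,
         2.18133347e-04],
       [ 1.84064735e-04, -3.21590279e-01,  9.46878904e-01,
        -1.18148848e-01],
       [ 0.00000000e+00,  0.00000000e+00,  0.00000000e+00,
         1.00000000e+00]])}
0.025
```

View pics/scene0.png

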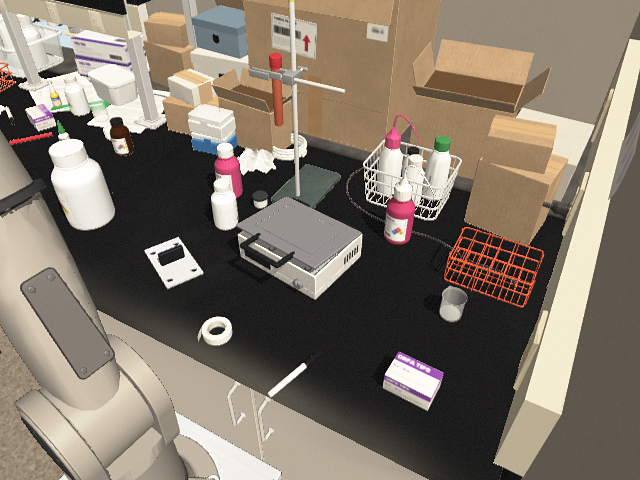

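View pics/top0.png

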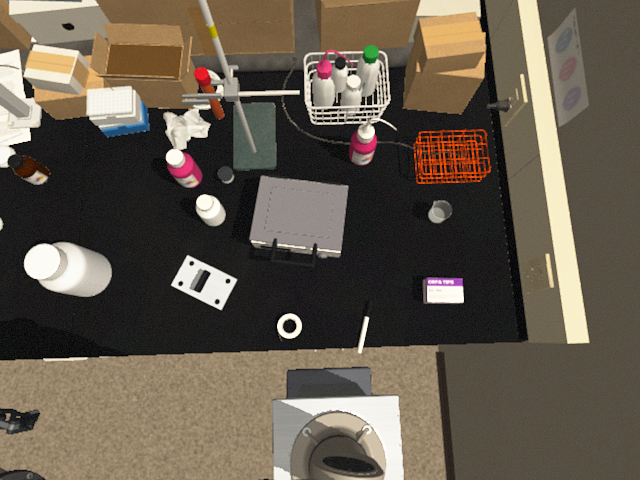

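Scene: mixer centre near top-view pixel (300,215) with the bar on its near edge at (287,255); plate at (204,282) with its fin at (200,281); bottle (210,210), beaker (440,212) and carton (443,291).

```bash
cat > h.py <<'E'
from station import *
import cv2,numpy as np
def cloud(n,d):
    c=calibration(n);K=c["intrinsics"]
    v,u=np.mgrid[:480,:640]
    P=np.stack([(u-K[0,2])/K[0,0]*d,(v-K[1,2])/K[1,1]*d,d],-1)
    return (P-c["t"])@c["R"]
def ray(n,uv,z):
    c=calibration(n);K=c["intrinsics"];C=-c["R"].T@c["t"]
    uv=np.atleast_2d(uv).astype(float);r=np.c_[(uv-K[:2,2])/K[0,0],np.ones(len(uv))]@c["R"]
    return C+r*((z-C[2])/r[:,2])[:,None]
def rect(xy):
    r=cv2.minAreaRect((xy*1000).astype(np.float32));return r
def big(m):
    n,l,s,_=cv2.connectedComponentsWithStats(m.astype(np.uint8));k=1+np.argmax(s[1:,4]);return l==k
E
python3 - <<'E'
from h import *
f=np.load("top0.npz");p,d=f["p"].astype(int),f["d"];W=cloud("top",d);np.set_printoptions(precision=4,suppress=True)
u0=np.zeros((480,640),bool)
def win(a,b,c,e):
    m=u0.copy();m[b:e,a:c]=1;return m
# bench check
print("bench z",np.median(W[win(280,280,420,310)][:,2]))
lid=big(win(240,165,365,275)&(W[...,2]>.06)&(p.max(2)>70)&(p.max(2)-p.min(2)<25)&(p.max(2)<150)); L=W[lid]
A=np.c_[L[:,:2],np.ones(len(L))];c=np.linalg.lstsq(A,L[:,2],rcond=None)[0]
res=L[:,2]-A@c;ok=abs(res)<.004;c=np.linalg.lstsq(A[ok],L[ok,2],rcond=None)[0]
print("lid n",len(L),ok.sum(),"plane",c,"tilt",np.hypot(c[0],c[1]),"uphill yaw",np.arctan2(c[1],c[0]))
for name,z in(("lid",None),):
    r=cv2.minAreaRect(np.argwhere(lid)[:,::-1].astype(np.float32));b=cv2.boxPoints(r);print("px",b)
    print("xy rect",rect(L[ok][:,:2]))
bar=win(245,235,335,275)&(p.max(2)<45)&(W[...,2]>.06);B=W[bar];print("bar n",len(B),np.median(B,0),rect(B[:,:2]))
pl=big(win(160,245,250,320)&(p.min(2)>120));
c_=cv2.findContours(pl.astype(np.uint8),0,2)[0][0][:,0]
print("plate",rect(ray("top",c_,.006)[:,:2]),"depth z",np.median(W[pl][:,2]))
fin=win(175,255,240,310)&(W[...,2]>.03);F=W[fin];print("fin",len(F),F.mean(0),rect(F[:,:2]),F[:,2].max())
for nm,w in dict(bottle=(192,190,228,230),beaker=(425,198,455,225),carton=(420,275,468,307)).items():
    m=win(*w)&(W[...,2]>.02);Q=W[m];print(nm,len(Q),rect(Q[:,:2]),Q[:,2].max())
E
```

```text
bench z -0.000695041021818071
lid n 2843 522 plane [-0.2466 -0.002   0.2495] tilt 0.24663710284454868 uphill yaw -3.13334363268702
px [[248.1395 243.6007]
 [255.9469 174.6355]
 [347.6211 185.0137]
 [339.8137 253.9789]]
xy rect ((616.1407470703125, 74.42338562011719), (85.07072448730469, 253.0458221435547), 13.80573844909668)
bar n 370 [0.4836 0.0968 0.1134] ((454.85821533203125, 66.62454986572266), (294.3230895996094, 126.00060272216797), 33.89570999145508)
plate ((454.17584228515625, 334.8137512207031), (152.6273193359375, 90.83680725097656), 62.17311477661133) depth z 0.005005006393225885
fin 145 [0.437  0.3067 0.1522] ((364.5442810058594, 197.62908935546875), (343.2165222167969, 59.538639068603516), 57.544742584228516) 1.2086725471210595
bottle 658 ((465.3753662109375, 192.22552490234375), (453.0094299316406, 63.104488372802734), 34.867698669433594) 1.2086725471210595
beaker 241 ((470.5105895996094, -133.7661895751953), (53.36100769042969, 485.2121887207031), 42.40785217285156) 1.2086725471210595
carton 964 ((377.2002868652344, -146.79571533203125), (81.74153900146484, 391.89569091796875), 11.65975570678711) 1.2086725471210595
```

```bash
python3 - <<'E'
import cv2
t=cv2.imread("pics/top0.png")[165:315,160:360];cv2.imwrite("pics/c1.png",cv2.resize(t,None,fx=4,fy=4,interpolation=2))
E
```

```text
(no output)
```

View pics/c1.png

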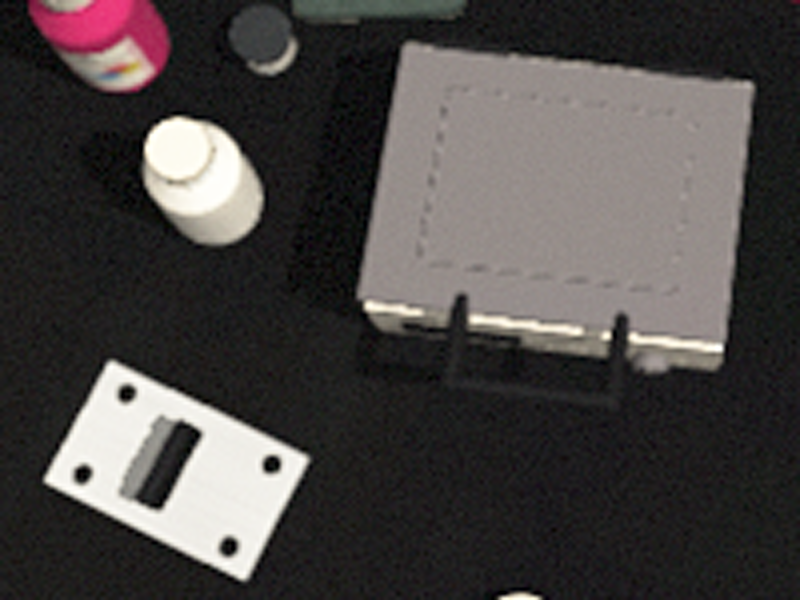

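Crop (×4, offset 160,165): lid back corners at (405,42),(753,84), front ones at (358,298),(722,340), bar from (450,385) to (615,405); plate holes at (127,393),(272,464),(83,474),(229,546). Invalid depth spoiled some numbers, so I filter it out and cross-check with the scene camera.

```bash
python3 - <<'E'
from h import *
np.set_printoptions(precision=4,suppress=True)
f=np.load("top0.npz");p,d=f["p"].astype(int),f["d"];W=cloud("top",d);V=(d>0)&(W[...,2]<.2)
v,u=np.mgrid[:480,:640]
win=lambda a,b,c,e:(u>=a)&(u<c)&(v>=b)&(v<e)&V
g=np.array([[405,42],[753,84],[722,340],[358,298]])/4+[160,165]
m=np.zeros((480,640),np.uint8);cv2.fillConvexPoly(m,g.astype(int),1);m=cv2.erode(m,np.ones((5,5)))>0
L=W[m&V];A=np.c_[L[:,:2],np.ones(len(L))];c=np.linalg.lstsq(A,L[:,2],rcond=None)[0];print("plane",len(L),c,np.std(L[:,2]-A@c),"tilt",np.arctan(np.hypot(c[0],c[1])),"downhill yaw",np.arctan2(-c[1],-c[0]))
# corners: cast on plane
k=calibration("top");C=-k["R"].T@k["t"];K=k["intrinsics"]
r=np.c_[(g-K[:2,2])/K[0,0],np.ones(4)]@k["R"];s=(c[2]+c[0]*C[0]+c[1]*C[1]-C[2])/(r[:,2]-r[:,:2]@c[:2]);X=C+r*s[:,None];print(X)
print("sides",[np.linalg.norm(X[i]-X[(i+1)%4]) for i in range(4)],"yaw",np.arctan2(*(X[0]-X[1])[[1,0]])-np.pi/2)
bb=np.array([[450,385],[615,405]])/4+[160,165]
for z in(.1,.12,.14):print("bar",z,ray("top",bb,z).mean(0))
h=np.array([[127,393],[272,464],[83,474],[229,546]])/4+[160,165];H=ray("top",h,.005);print("holes",H.mean(0),"yaw",np.degrees(np.arctan2(*(H[0]-H[1]+H[2]-H[3])[[1,0]]))-90)
for nm,w in dict(fin=(175,255,240,310),bottle=(192,190,228,230),beaker=(425,198,455,225),carton=(420,275,468,307)).items():
    q=win(*w)&(W[...,2]>(.03 if nm=="fin" else .02));Q=W[q]
    if len(Q):print(nm,len(Q),np.median(Q,0),rect(Q[:,:2]),Q[:,2].max())
bar=win(268,256,318,270);Q=W[bar&(W[...,2]>.05)];print("barpts",len(Q),Q.mean(0) if len(Q) else 0)
# scene
f=np.load("scene0.npz");ps=f["p"].astype(int);ds=f["d"];S=cloud("scene",ds)
q=(ds>0)&(abs(S[...,0]-.5)<.12)&(abs(S[...,1]-.1)<.12)&(ps.max(2)<50)&(S[...,2]>.05);Q=S[q];print("scene bar",len(Q),Q.mean(0),rect(Q[:,:2]),np.percentile(Q[:,2],[5,50,95]))
E
```

```text
plane 5256 [-0.1248  0.02    0.1729] 0.0022600717836051476 tilt 0.12570831093532456 downhill yaw -0.15925934053750626
[[ 0.7156  0.1707  0.087 ]
 [ 0.6793 -0.0538  0.0871]
 [ 0.5075 -0.025   0.1091]
 [ 0.5415  0.1984  0.1093]]
sides [np.float64(0.22743537877373374), np.float64(0.17559164166403718), np.float64(0.22597838381934782), np.float64(0.1776833606644035)] yaw -0.16044535262219362
bar 0.1 [0.4788 0.0927 0.1   ]
bar 0.12 [0.4755 0.0917 0.12  ]
bar 0.14 [0.4722 0.0906 0.14  ]
holes [0.4529 0.3334 0.005 ] yaw -27.64101211717084
fin 131 [0.4518 0.3359 0.0397] ((452.5450439453125, 335.7853088378906), (14.184285163879395, 59.8369255065918), 60.534156799316406) 0.04615677625109068
bottle 651 [0.6239 0.3016 0.0941] ((630.3986206054688, 307.16436767578125), (50.734527587890625, 63.062416076660156), 35.917564392089844) 0.13485245368746085
beaker 239 [ 0.6189 -0.2983  0.0456] ((614.915771484375, -295.4382019042969), (48.964752197265625, 50.57392501831055), 83.58089447021484) 0.06442374919160308
carton 958 [ 0.4054 -0.2858  0.0441] ((406.5675354003906, -288.2516174316406), (93.59150695800781, 62.77996063232422), 87.31229400634766) 0.05108989946520404
barpts 270 [0.4806 0.0912 0.114 ]
scene bar 362 [0.4894 0.0878 0.1112] ((502.0130310058594, 87.68501281738281), (109.66007232666016, 59.302730560302734), 81.96520233154297) [0.1058 0.1115 0.1156]
```

Lid about 0.126 rad ajar, case yaw −9.2°, hinge ≈ (0.7015, 0.058), bar ≈ (0.479, 0.0935, 0.111), plate (0.4527, 0.334) at yaw −27.7°. I move above the bar and turn so that the fingers close along the case's x.

Call:
{"op": "drive_tool", "data": {"increments": [{"dx":-0.0364,"dy":-0.0381,"claw":0.045},{"dx":-0.0364,"dy":-0.0381},{"dx":-0.0364,"dy":-0.0381},{"dx":-0.0364,"dy":-0.0381},{"dx":-0.0364,"dy":-0.0381},{"dx":-0.0364,"dy":-0.0381},{"dx":-0.0364,"dy":-0.0381},{"dx":-0.0364,"dy":-0.0381},{"dx":-0.0364,"dy":-0.0381},{"dx":-0.0364,"dy":-0.0381},{"dx":-0.0364,"dy":-0.0381},{"dx":-0.0364,"dy":-0.0381},{"wz":10.5},{"wz":10.5},{"wz":10.5},{"wz":10.5},{"wz":10.5},{"wz":10.5},{"wz":10.5},{"wz":10.5}], "newtons": 40}}

```text
schema error: expected keys claw, dx, dy, dz, wx, wy, wz
```

```bash
cat >> h.py <<'E'
from scipy.spatial.transform import Rotation as Ro
np.set_printoptions(precision=4,suppress=True)
def pose():
    o=get_obs();q=o["tool_rot"];return o["eef_pos"],Ro.from_quat([q[1],q[2],q[3],q[0]]).as_matrix(),o
def wristpts(d,p,R):
    c=calibration("wrist");K=c["intrinsics"];v,u=np.mgrid[:480,:640]
    P=np.stack([(u-K[0,2])/K[0,0]*d,(v-K[1,2])/K[1,1]*d,d],-1);M=c["mount"]
    return (P@M[:3,:3].T+M[:3,3])@R.T+p
def tell():
    p,R,o=pose();print("t",o["t"],"p",p,"yaw y",np.degrees(np.arctan2(R[1,1],R[0,1])),"z",R[:,2],"F",o["contact_force"],"w",o["gripper_width"],"g",o["grasp_force"]);return p,R,o
E
python3 - <<'E'
from h import *
p,R,o=tell();print(o["q"])
im,d=read_camera("wrist");cv2.imwrite("pics/w1.png",im[:,:,::-1]);W=wristpts(d,p,R)
V=(d>0)&(im.max(2)<50)&(W[...,2]>.09)&(W[...,2]<.14);Q=W[V];Q=Q[np.linalg.norm(Q[:,:2]-[.48,.093],axis=1)<.08];print(len(Q),Q.mean(0),rect(Q[:,:2]))
E
```

```text
t 0.1 p [0.1792 0.6503 0.2554] yaw y 74.5991551526279 z [-0.0003 -0.0017 -1.    ] F [-0.1489 -0.2923  0.0092] w 1.00133527486364 g 0.0
[-1.4101  0.4777  0.0224  1.5564 -0.0115  1.1093 -0.0831]
0 [nan nan nan] ((0.0, 0.0), (0.0, 0.0), 0.0)<stdin>:4: RuntimeWarning: Mean of empty slice.
  ret = um.true_divide(
```

Call:
{"op": "drive_tool", "data": {"increments": [{"claw":0.045,"dx":-0.0397,"dy":-0.0415,"dz":0,"wx":0,"wy":0,"wz":0},{"claw":0.045,"dx":-0.0397,"dy":-0.0415,"dz":0,"wx":0,"wy":0,"wz":0},{"claw":0.045,"dx":-0.0397,"dy":-0.0415,"dz":0,"wx":0,"wy":0,"wz":0},{"claw":0.045,"dx":-0.0397,"dy":-0.0415,"dz":0,"wx":0,"wy":0,"wz":0},{"claw":0.045,"dx":-0.0397,"dy":-0.0415,"dz":0,"wx":0,"wy":0,"wz":0},{"claw":0.045,"dx":-0.0397,"dy":-0.0415,"dz":0,"wx":0,"wy":0,"wz":0},{"claw":0.045,"dx":-0.0397,"dy":-0.0415,"dz":0,"wx":0,"wy":0,"wz":0},{"claw":0.045,"dx":-0.0397,"dy":-0.0415,"dz":0,"wx":0,"wy":0,"wz":0},{"claw":0.045,"dx":-0.0397,"dy":-0.0415,"dz":0,"wx":0,"wy":0,"wz":0},{"claw":0.045,"dx":-0.0397,"dy":-0.0415,"dz":0,"wx":0,"wy":0,"wz":0},{"claw":0.045,"dx":-0.0397,"dy":-0.0415,"dz":0,"wx":0,"wy":0,"wz":0},{"claw":0.045,"dx":0,"dy":0,"dz":0,"wx":0,"wy":0,"wz":10.5},{"claw":0.045,"dx":0,"dy":0,"dz":0,"wx":0,"wy":0,"wz":10.5},{"claw":0.045,"dx":0,"dy":0,"dz":0,"wx":0,"wy":0,"wz":10.5},{"claw":0.045,"dx":0,"dy":0,"dz":0,"wx":0,"wy":0,"wz":10.5},{"claw":0.045,"dx":0,"dy":0,"dz":0,"wx":0,"wy":0,"wz":10.5},{"claw":0.045,"dx":0,"dy":0,"dz":0,"wx":0,"wy":0,"wz":10.5},{"claw":0.045,"dx":0,"dy":0,"dz":0,"wx":0,"wy":0,"wz":10.5},{"claw":0.045,"dx":0,"dy":0,"dz":0,"wx":0,"wy":0,"wz":10.5},{"claw":0.045,"dx":0,"dy":0,"dz":0,"wx":0,"wy":0,"wz":0}], "newtons": 40}}

```text
t: 2.65
eef_pos: [0.4788, 0.0948, 0.2562]
tool_rot: [-0.0, 0.762, 0.647, -0.0]
contact_force: [-0.6, 0.2, 0.3]
gripper_width: 0.524
grasp_force: 0.0
```

```bash
python3 - <<'E'
from h import *
p,R,o=tell();print(o["q"])
im,d=read_camera("wrist");cv2.imwrite("pics/w1.png",im[:,:,::-1]);W=wristpts(d,p,R)
V=(d>0)&(im.max(2)<60)&(W[...,2]>.09)&(W[...,2]<.14);Q=W[V];Q=Q[np.linalg.norm(Q[:,:2]-[.48,.093],axis=1)<.08];print(len(Q),Q.mean(0),rect(Q[:,:2]))
E
```

```text
t 2.65 p [0.4788 0.0948 0.2562] yaw y -9.296387972088201 z [-0.0003 -0.0002 -1.    ] F [-0.6009  0.2238  0.3131] w 0.5242150436683448 g 0.0
[-0.8019  0.1753  0.5447  2.0192 -0.1093  0.9752 -0.3648]
3509 [0.4923 0.0989 0.1142] ((504.1277160644531, 92.54964447021484), (110.57742309570312, 61.8082275390625), 81.18851470947266)
```

View pics/w1.png

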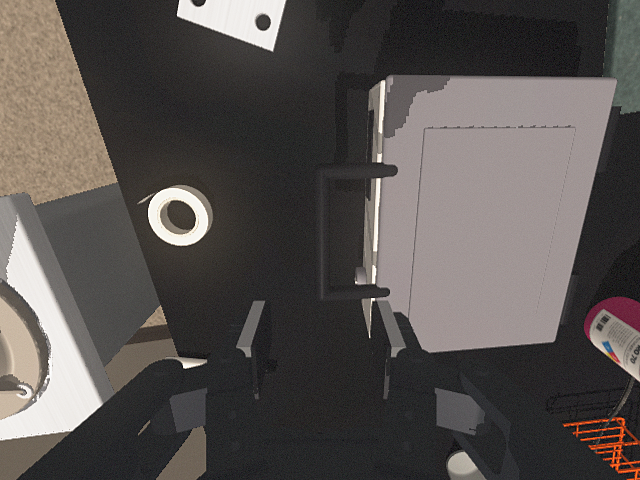

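The wrist view shows the bar at columns ~323, rows 165–298, centred between the fingers (x offset under 1 mm). I descend and close.

Call:
{"op": "drive_tool", "data": {"increments": [{"claw":0.045,"dx":0,"dy":0,"dz":0.05,"wx":0,"wy":0,"wz":0},{"claw":0.045,"dx":0,"dy":0,"dz":0.05,"wx":0,"wy":0,"wz":0},{"claw":0.045,"dx":0,"dy":0,"dz":0.04,"wx":0,"wy":0,"wz":0},{"claw":0.045,"dx":0,"dy":0,"dz":0,"wx":0,"wy":0,"wz":0},{"claw":0.0,"dx":0,"dy":0,"dz":0,"wx":0,"wy":0,"wz":0},{"claw":0.0,"dx":0,"dy":0,"dz":0,"wx":0,"wy":0,"wz":0},{"claw":0.0,"dx":0,"dy":0,"dz":0,"wx":0,"wy":0,"wz":0},{"claw":0.0,"dx":0,"dy":0,"dz":0,"wx":0,"wy":0,"wz":0},{"claw":0.0,"dx":0,"dy":0,"dz":0,"wx":0,"wy":0,"wz":0}], "newtons": 30}}

```text
t: 3.82
eef_pos: [0.4797, 0.0951, 0.1168]
tool_rot: [0.0, 0.763, 0.647, 0.001]
contact_force: [2.1, 2.1, 0.5]
gripper_width: 0.126
grasp_force: 29.3
```

```bash
python3 - <<'E'
from h import *
tell()
a=np.r_[.126,np.linspace(.21,1.43,15)]
y=-.227*np.cos(a);z=.227*np.sin(a)
print(np.c_[a[1:],np.diff(y),-np.diff(z)].round(4).tolist())
E
```

```text
t 3.825 p [0.4797 0.0951 0.1168] yaw y -9.376511593593499 z [ 0.0017  0.0007 -1.    ] F [2.051  2.1397 0.5074] w 0.1262326460370136 g 29.275133907794952
[[0.21, 0.0032, -0.0188], [0.2971, 0.005, -0.0191], [0.3843, 0.0066, -0.0186], [0.4714, 0.0082, -0.018], [0.5586, 0.0097, -0.0172], [0.6457, 0.0112, -0.0163], [0.7329, 0.0126, -0.0153], [0.82, 0.0139, -0.0141], [0.9071, 0.015, -0.0128], [0.9943, 0.0161, -0.0115], [1.0814, 0.017, -0.01], [1.1686, 0.0178, -0.0085], [1.2557, 0.0185, -0.0069], [1.3429, 0.0191, -0.0053], [1.43, 0.0194, -0.0036]]
```

Call:
{"op": "drive_tool", "data": {"increments": [{"claw":0,"dx":0,"dy":0.0032,"dz":-0.0188,"wx":0,"wy":0,"wz":0},{"claw":0,"dx":0,"dy":0.005,"dz":-0.0191,"wx":0,"wy":0,"wz":0},{"claw":0,"dx":0,"dy":0.0066,"dz":-0.0186,"wx":0,"wy":0,"wz":0},{"claw":0,"dx":0,"dy":0.0082,"dz":-0.018,"wx":0,"wy":0,"wz":0},{"claw":0,"dx":0,"dy":0.0097,"dz":-0.0172,"wx":0,"wy":0,"wz":0},{"claw":0,"dx":0,"dy":0.0112,"dz":-0.0163,"wx":0,"wy":0,"wz":0},{"claw":0,"dx":0,"dy":0,"dz":0,"wx":0,"wy":0,"wz":0}], "newtons": 30}}

```text
t: 4.7
eef_pos: [0.5203, 0.0887, 0.2246]
tool_rot: [-0.002, 0.762, 0.647, -0.002]
contact_force: [-8.6, 4.1, 7.4]
gripper_width: 0.127
grasp_force: 30.1
```

```bash
python3 -c "
from h import *
tell()"
```

```text
t 4.7 p [0.5203 0.0887 0.2246] yaw y -9.346011592673731 z [-0.0054  0.0017 -1.    ] F [-8.5721  4.0702  7.3942] w 0.12731432666192202 g 30.105895400047302
```

Call:
{"op": "drive_tool", "data": {"increments": [{"claw":0,"dx":0,"dy":0.0112,"dz":-0.0165,"wx":0,"wy":0,"wz":0},{"claw":0,"dx":0,"dy":0.0135,"dz":-0.0148,"wx":0,"wy":0,"wz":0},{"claw":0,"dx":0,"dy":0.015,"dz":-0.0128,"wx":0,"wy":0,"wz":0},{"claw":0,"dx":0,"dy":0.0161,"dz":-0.0115,"wx":0,"wy":0,"wz":0},{"claw":0,"dx":0,"dy":0.017,"dz":-0.01,"wx":0,"wy":0,"wz":0},{"claw":0,"dx":0,"dy":0.0178,"dz":-0.0085,"wx":0,"wy":0,"wz":0},{"claw":0,"dx":0,"dy":0,"dz":0,"wx":0,"wy":0,"wz":0}], "newtons": 30}}

```text
t: 5.58
eef_pos: [0.6124, 0.0741, 0.3009]
tool_rot: [-0.001, 0.762, 0.647, 0.001]
contact_force: [-6.7, 2.8, 15.9]
gripper_width: 0.122
grasp_force: 31.6
```

```bash
python3 -c "
from h import *
tell()"
```

```text
t 5.575 p [0.6124 0.0741 0.3009] yaw y -9.34892769085456 z [ 0.0008  0.003  -1.    ] F [-6.6703  2.8255 15.865 ] w 0.12193112475557163 g 31.585853397846222
```

Call:
{"op": "drive_tool", "data": {"increments": [{"claw":0,"dx":0,"dy":0.0182,"dz":-0.0085,"wx":0,"wy":0,"wz":0},{"claw":0,"dx":0,"dy":0.019,"dz":-0.006,"wx":0,"wy":0,"wz":0},{"claw":0,"dx":0,"dy":0.0194,"dz":-0.004,"wx":0,"wy":0,"wz":0},{"claw":0,"dx":0,"dy":0,"dz":0,"wx":0,"wy":0,"wz":0}], "newtons": 30}}

```text
t: 6.08
eef_pos: [0.6686, 0.065, 0.3171]
tool_rot: [-0.0, 0.762, 0.647, 0.001]
contact_force: [2.6, 5.5, 2.8]
gripper_width: 0.127
grasp_force: 30.7
```

```bash
python3 -c "
from h import *
p,R,o=tell()
print(np.arccos(((np.array([.7015,.058])-p[:2])@[.987,-.16])/.227))"
```

```text
t 6.075 p [0.6686 0.065  0.3171] yaw y -9.332732101850134 z [ 0.0016  0.0015 -1.    ] F [2.5624 5.4939 2.7508] w 0.12727083487667998 g 30.718719363212585
1.4224450580212726
```

Call:
{"op": "drive_tool", "data": {"increments": [{"claw":0,"dx":0,"dy":0.005,"dz":-0.001,"wx":0,"wy":0,"wz":0},{"claw":0,"dx":0,"dy":0,"dz":0,"wx":0,"wy":0,"wz":0},{"claw":0.045,"dx":0,"dy":0,"dz":0,"wx":0,"wy":0,"wz":0},{"claw":0.045,"dx":0,"dy":0,"dz":0,"wx":0,"wy":0,"wz":0},{"claw":0.045,"dx":0,"dy":0,"dz":0,"wx":0,"wy":0,"wz":0},{"claw":0.045,"dx":0,"dy":0,"dz":0,"wx":0,"wy":0,"wz":0},{"claw":0.045,"dx":0,"dy":0,"dz":-0.04,"wx":0,"wy":0,"wz":0},{"claw":0.045,"dx":0,"dy":0,"dz":-0.05,"wx":0,"wy":0,"wz":0},{"claw":0.045,"dx":0,"dy":-0.05,"dz":0,"wx":0,"wy":0,"wz":0},{"claw":0.045,"dx":0,"dy":-0.05,"dz":0,"wx":0,"wy":0,"wz":0},{"claw":0.045,"dx":0,"dy":-0.05,"dz":0,"wx":0,"wy":0,"wz":0}], "newtons": 30}}

```text
t: 7.45
eef_pos: [0.5231, 0.0872, 0.4078]
tool_rot: [0.0, 0.763, 0.647, 0.0]
contact_force: [-0.1, 1.2, 0.8]
gripper_width: 0.529
grasp_force: 0.0
```

```bash
python3 - <<'E'
from h import *
p,R,o=tell()
for n in("top","scene"):
    im,d=read_camera(n);cv2.imwrite(f"pics/{n}1.png",im[:,:,::-1]);np.savez(f"{n}1.npz",p=im,d=d)
E
```

```text
t 7.45 p [0.5231 0.0872 0.4078] yaw y -9.413365198212302 z [ 0.0002 -0.0001 -1.    ] F [-0.1089  1.2398  0.7753] w 0.5293900115028591 g 0.0
```

View pics/scene1.png

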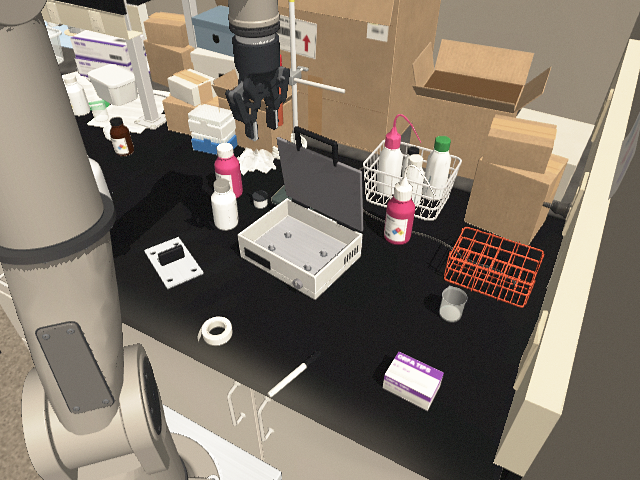

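View pics/top1.png

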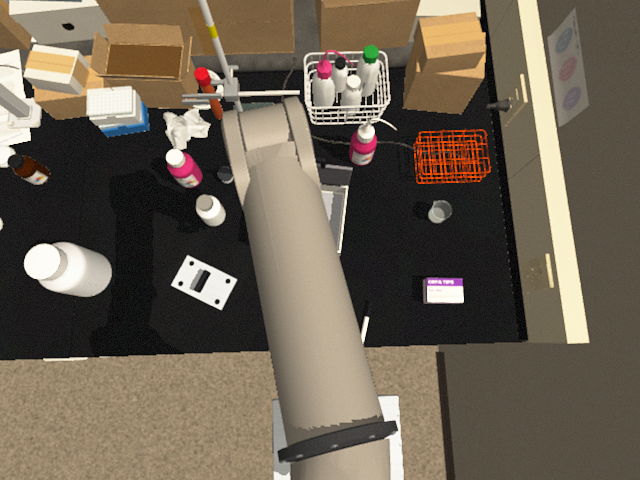

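Lid stands up by itself; in the scene picture the studs show at (289,235), (272,247), (323,254), (308,268). I measure them from the wrist view too.

```bash
python3 - <<'E'
from h import *
def studs(W,V,tag):
    e=np.array([.9872,-.1595]);n=np.array([.1595,.9872]);D=W[...,:2]-[.6027,.0739];a=D@e;b=D@n
    inn=V&(abs(a)<.06)&(abs(b)<.085)
    print(tag,"platform",np.median(W[inn][:,2]))
    m=inn&(abs(W[...,2]-.044)<.007)
    k,l,s,_=cv2.connectedComponentsWithStats(m.astype(np.uint8))
    for i in range(1,k):
        if s[i,4]>5:
            q=l==i;q&=W[...,2]>np.percentile(W[q][:,2],50)-.002;print("  ",s[i,4],W[q].mean(0),"ab",a[q].mean(),b[q].mean())
f=np.load("scene1.npz");studs(cloud("scene",f["d"]),f["d"]>0,"scene")
p,R,o=pose();im,d=read_camera("wrist");studs(wristpts(d,p,R),d>0,"wrist");cv2.imwrite("pics/w2.png",im[:,:,::-1])
np.savez("w2.npz",p=im,d=d,pos=p,R=R)
E
```

```text
scene platform 0.029213118752417815
   15 [0.6421 0.1228 0.0406] ab 0.03112099374425231 0.05453965903590977
   16 [0.582  0.1318 0.042 ] ab -0.02963927713427561 0.05383530887532537
   16 [0.6251 0.0144 0.041 ] ab 0.0315835846801665 -0.055140182284636234
   17 [0.565  0.0235 0.0424] ab -0.029169302410275804 -0.055745312956997896
wrist platform 0.43744033699935625
   51 [0.5823 0.1351 0.0444] ab -0.02995320717277792 0.05717918462329178
   54 [0.6412 0.1259 0.0446] ab 0.029713131409463713 0.05742899463576106
   45 [0.5647 0.027  0.0445] ab -0.030075682723125424 -0.05236946352864034
   43 [0.6237 0.0176 0.0447] ab 0.029747636689766002 -0.052250903222434364
```

View pics/w2.png

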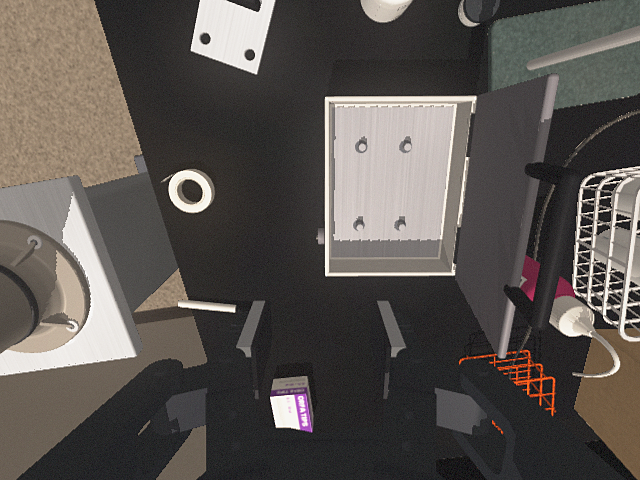

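Studs agree in two views: origin ≈ (0.603, 0.0748), yaw ≈ −9.1°. Lid holds. Now over the plate.

Call:
{"op": "drive_tool", "data": {"increments": [{"claw":0.06,"dx":0.0464,"dy":-0.022,"dz":0,"wx":0,"wy":0,"wz":0},{"claw":0.06,"dx":0.0464,"dy":-0.022,"dz":0,"wx":0,"wy":0,"wz":0},{"claw":0.06,"dx":0.0464,"dy":-0.022,"dz":0,"wx":0,"wy":0,"wz":0},{"claw":0.06,"dx":0.0464,"dy":-0.022,"dz":0,"wx":0,"wy":0,"wz":0},{"claw":0.06,"dx":0.0464,"dy":-0.022,"dz":0,"wx":0,"wy":0,"wz":0},{"claw":0.06,"dx":0,"dy":0,"dz":0.027,"wx":0,"wy":0,"wz":-10.24},{"claw":0.06,"dx":0,"dy":0,"dz":0.027,"wx":0,"wy":0,"wz":-10.24},{"claw":0.06,"dx":0,"dy":0,"dz":0.027,"wx":0,"wy":0,"wz":-10.24},{"claw":0.06,"dx":0,"dy":0,"dz":0.027,"wx":0,"wy":0,"wz":-10.24},{"claw":0.06,"dx":0,"dy":0,"dz":0.027,"wx":0,"wy":0,"wz":-10.24},{"claw":0.06,"dx":0,"dy":0,"dz":0.027,"wx":0,"wy":0,"wz":-10.24},{"claw":0.06,"dx":0,"dy":0,"dz":0.027,"wx":0,"wy":0,"wz":-10.24},{"claw":0.06,"dx":0,"dy":0,"dz":0,"wx":0,"wy":0,"wz":0}], "newtons": 60}}

```text
t: 9.22
eef_pos: [0.4539, 0.333, 0.2168]
tool_rot: [-0.001, 0.241, 0.971, -0.002]
contact_force: [0.9, -0.2, 0.8]
gripper_width: 0.705
grasp_force: 0.0
```

```bash
python3 - <<'E'
from h import *
p,R,o=tell();print(o["q"])
im,d=read_camera("wrist");cv2.imwrite("pics/w3.png",im[:,:,::-1]);W=wristpts(d,p,R);a=im.astype(int)
near=(d>0)&(np.linalg.norm(W[...,:2]-[.4527,.334],axis=2)<.11)
pl=near&(a.min(2)>110)&(W[...,2]<.02);Q=W[pl];print("plate",len(Q),rect(Q[:,:2]),np.median(Q[:,2]))
F=W[near&(W[...,2]>.034)&(W[...,2]<.055)];print("fin",len(F),F.mean(0),rect(F[:,:2]))
c,h=cv2.findContours(big(pl).astype(np.uint8),cv2.RETR_CCOMP,2)
for k,q in enumerate(c):
    if h[0,k,3]>=0 and cv2.contourArea(q)>20:
        b=q[:,0];print("hole",cv2.contourArea(q),np.median(b,0),W[b[:,1],b[:,0]].mean(0))
E
```

```text
t 9.225 p [0.4539 0.333  0.2168] yaw y 62.12445473321356 z [-0.0029 -0.0031 -1.    ] F [ 0.8547 -0.2012  0.8098] w 0.7047897984456266 g 0.0
[-0.9025  0.3396  0.1975  1.8762 -0.0807  0.9377  0.4163]
plate 13053 ((454.42449951171875, 335.28759765625), (153.7640380859375, 93.5511703491211), 62.29845428466797) 0.0065571800109785194
fin 904 [0.4509 0.3369 0.0421] ((452.3774719238281, 335.865966796875), (11.287353515625, 59.624420166015625), 62.450035095214844)
hole 146.5 [265.  247.5] [0.4552 0.2714 0.005 ]
hole 143.0 [379. 243.] [0.5051 0.3701 0.0043]
hole 1066.5 [326. 217.] [0.4561 0.3346 0.0073]
hole 183.5 [267. 185.] [0.4016 0.3009 0.0049]
hole 179.5 [386.  181.5] [0.4525 0.4004 0.0045]
```

Call:
{"op": "drive_tool", "data": {"increments": [{"claw":0.06,"dx":0.0014,"dy":0.0028,"dz":0.05,"wx":0,"wy":0,"wz":0},{"claw":0.06,"dx":0,"dy":0,"dz":0.05,"wx":0,"wy":0,"wz":0},{"claw":0.06,"dx":0,"dy":0,"dz":0.05,"wx":0,"wy":0,"wz":0},{"claw":0.06,"dx":0,"dy":0,"dz":0.03,"wx":0,"wy":0,"wz":0},{"claw":0.06,"dx":0,"dy":0,"dz":0,"wx":0,"wy":0,"wz":0},{"claw":0,"dx":0,"dy":0,"dz":0,"wx":0,"wy":0,"wz":0},{"claw":0,"dx":0,"dy":0,"dz":0,"wx":0,"wy":0,"wz":0},{"claw":0,"dx":0,"dy":0,"dz":0,"wx":0,"wy":0,"wz":0},{"claw":0,"dx":0,"dy":0,"dz":0,"wx":0,"wy":0,"wz":0},{"claw":0,"dx":0,"dy":0,"dz":0,"wx":0,"wy":0,"wz":0},{"claw":0,"dx":0,"dy":0,"dz":0,"wx":0,"wy":0,"wz":0}], "newtons": 60}}

```text
t: 10.65
eef_pos: [0.4549, 0.3377, 0.0406]
tool_rot: [0.001, 0.24, 0.971, 0.001]
contact_force: [-0.4, -0.9, 5.8]
gripper_width: 0.127
grasp_force: 59.9
```

```bash
cat > pm.py <<'E'
from h import *
# plate hole centres relative to tool, from the wrist view
def plate_in_tool(z=None):
    p,R,o=tell();im,d=read_camera("wrist");np.savez("wl.npz",p=im,d=d,pos=p,R=R);W=wristpts(d,p,R);a=im.astype(int)
    T=(W-p)@R
    near=(d>0)&(abs(T[...,0])<.06)&(abs(T[...,1])<.09)&(T[...,2]>.015)&(T[...,2]<.05)
    pl=big(near&(a.min(2)>90));print("n",pl.sum(),"z",np.median(T[pl][:,2]))
    c,h=cv2.findContours(pl.astype(np.uint8),cv2.RETR_CCOMP,2)
    for k,q in enumerate(c):
        A=cv2.contourArea(q)
        if h[0,k,3]>=0 and A>20:
            b=q[:,0];print("hole",A,np.median(b,0),"tool",T[b[:,1],b[:,0]].mean(0))
E
python3 -c "
from pm import *
plate_in_tool()"
```

```text
t 10.65 p [0.4549 0.3377 0.0406] yaw y 62.24662509488543 z [ 0.0018  0.0018 -1.    ] F [-0.4025 -0.9365  5.8143] w 0.12669498353470787 g 59.94435667991638
n 38683 z 0.0339647292941533
hole 545.0 [432.5 244.5] tool [0.0302 0.0542 0.0381]
hole 544.5 [199.  245.5] tool [ 0.0305 -0.0558  0.0374]
```

Call:
{"op": "drive_tool", "data": {"increments": [{"claw":0,"dx":0,"dy":0,"dz":-0.03,"wx":0,"wy":0,"wz":0},{"claw":0,"dx":0,"dy":0,"dz":-0.05,"wx":0,"wy":0,"wz":0},{"claw":0,"dx":0,"dy":0,"dz":-0.05,"wx":0,"wy":0,"wz":0},{"claw":0,"dx":0,"dy":0,"dz":-0.03,"wx":0,"wy":0,"wz":0},{"claw":0,"dx":0,"dy":0,"dz":0,"wx":0,"wy":0,"wz":0}], "newtons": 60}}

```text
t: 11.32
eef_pos: [0.4551, 0.3381, 0.2018]
tool_rot: [0.001, 0.24, 0.971, 0.003]
contact_force: [1.6, -0.5, -0.9]
gripper_width: 0.129
grasp_force: 58.9
```

```bash
python3 - <<'E'
from pm import *
plate_in_tool()
for n in("top","scene"):
    f=np.load(f"{n}1.npz");d=f["d"];W=cloud(n,d);D=W-[.5231,.0872,.4078]
    m=(d>0)&(abs(D[...,1])<.12)&(D[...,0]>-.05)&(D[...,0]<.16)&(D[...,2]>-.05);m&=W[...,2]<.9
    for a,b in((0,.06),(.06,.12),(.12,.18),(.18,.24),(.24,.3),(.3,.4)):
        q=D[m&(D[...,2]>=a)&(D[...,2]<b)];print(n,a,len(q),np.percentile(q[:,0],[1,99]) if len(q)>20 else 0)
E
```

```text
t 11.325 p [0.4551 0.3381 0.2018] yaw y 62.25534008105127 z [ 0.004   0.0043 -1.    ] F [ 1.5695 -0.4869 -0.8901] w 0.1287942291144753 g 58.930227756500244
n 38526 z 0.03399990875625634
hole 567.5 [436.5 244.5] tool [0.0307 0.0545 0.0369]
hole 563.0 [200.5 243. ] tool [ 0.0312 -0.0554  0.0369]
top 0 0 0
top 0.06 0 0
top 0.12 0 0
top 0.18 0 0
top 0.24 0 0
top 0.3 5303 [-0.0494  0.0358]
scene 0 1033 [-0.0433  0.053 ]
scene 0.06 1381 [-0.0469  0.0568]
scene 0.12 1842 [-0.0427  0.0158]
scene 0.18 1123 [-0.0418  0.0118]
scene 0.24 0 0
scene 0.3 0 0
```

Call:
{"op": "drive_tool", "data": {"increments": [{"claw":0,"dx":0,"dy":0,"dz":0,"wx":0,"wy":0,"wz":-9.3},{"claw":0,"dx":0,"dy":0,"dz":0,"wx":0,"wy":0,"wz":-9.35},{"claw":0,"dx":-0.0074,"dy":-0.0461,"dz":0,"wx":0,"wy":0,"wz":0},{"claw":0,"dx":-0.0074,"dy":-0.0461,"dz":0,"wx":0,"wy":0,"wz":0},{"claw":0,"dx":-0.0074,"dy":-0.0461,"dz":0,"wx":0,"wy":0,"wz":0},{"claw":0,"dx":-0.0417,"dy":-0.0208,"dz":0,"wx":0,"wy":0,"wz":0},{"claw":0,"dx":-0.0417,"dy":-0.0208,"dz":0,"wx":0,"wy":0,"wz":0},{"claw":0,"dx":-0.0417,"dy":-0.0208,"dz":0,"wx":0,"wy":0,"wz":0},{"claw":0,"dx":-0.0417,"dy":-0.0208,"dz":0,"wx":0,"wy":0,"wz":0},{"claw":0,"dx":0,"dy":0,"dz":0,"wx":0,"wy":0,"wz":0},{"claw":0,"dx":0,"dy":0,"dz":0,"wx":0,"wy":0,"wz":0}], "newtons": 60}}

```text
t: 12.75
eef_pos: [0.6042, 0.0888, 0.197]
tool_rot: [-0.002, 0.079, 0.997, -0.0]
contact_force: [-1.1, 0.6, -2.3]
gripper_width: 0.124
grasp_force: 58.9
```

```bash
python3 - <<'E'
from pm import *
plate_in_tool();p,R,o=pose();print(o["q"],R[:,0])
print("to target in tool axes",R.T@(np.array([.6066,.0896,p[2]])-p))
E
```

```text
t 12.75 p [0.6042 0.0888 0.197 ] yaw y 80.92451173758116 z [-0.0036 -0.0004 -1.    ] F [-1.0599  0.5529 -2.2711] w 0.12435517881587674 g 58.94892454147339
n 38662 z 0.034031456694662524
hole 561.0 [438.5 244.5] tool [0.0311 0.0548 0.0369]
hole 559.5 [203. 239.] tool [ 0.0321 -0.0542  0.0365]
[-0.4276  0.4392  0.2362  1.7833 -0.1247  0.9366  1.275 ] [-0.9877  0.1565  0.0031]
to target in tool axes [-0.0024  0.0005 -0.    ]
```

Call:
{"op": "drive_tool", "data": {"increments": [{"claw":0,"dx":-0.0024,"dy":0.0005,"dz":0.04,"wx":0,"wy":0,"wz":-0.3},{"claw":0,"dx":0,"dy":0,"dz":0.04,"wx":0,"wy":0,"wz":0},{"claw":0,"dx":0,"dy":0,"dz":0.024,"wx":0,"wy":0,"wz":0},{"claw":0,"dx":0,"dy":0,"dz":0,"wx":0,"wy":0,"wz":0},{"claw":0,"dx":0,"dy":0,"dz":0,"wx":0,"wy":0,"wz":0}], "newtons": 60}}

```text
t: 13.42
eef_pos: [0.6083, 0.0895, 0.0959]
tool_rot: [0.001, 0.076, 0.997, 0.0]
contact_force: [-1.0, -0.0, -1.4]
gripper_width: 0.127
grasp_force: 58.9
```

```bash
python3 - <<'E'
from pm import *
p,R,o=tell()
im,d=read_camera("scene");cv2.imwrite("pics/s3.png",cv2.resize(im[160:310,210:390,::-1],None,fx=4,fy=4,interpolation=2))
E
```

```text
t 13.425 p [0.6083 0.0895 0.0959] yaw y 81.28506302195672 z [ 0.0011  0.0006 -1.    ] F [-0.965  -0.0052 -1.4406] w 0.12677310479604384 g 58.87382984161377
```

View pics/s3.png

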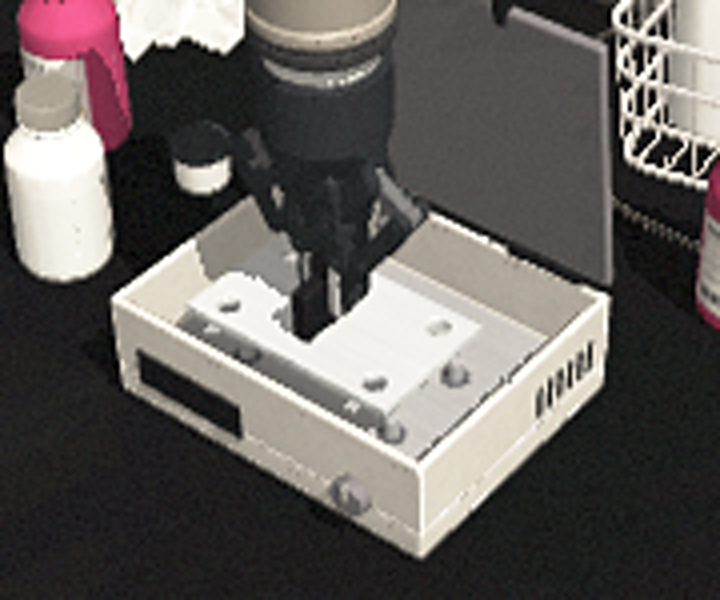

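The plate hovers level over the studs, shifted left (near stud visible at crop (393,430), hole at (375,383)). I lower until contact.

Call:
{"op": "drive_tool", "data": {"increments": [{"claw":0,"dx":0.001,"dy":0,"dz":0.006,"wx":0,"wy":0,"wz":0},{"claw":0,"dx":0,"dy":0,"dz":0.004,"wx":0,"wy":0,"wz":0},{"claw":0,"dx":0,"dy":0,"dz":0.002,"wx":0,"wy":0,"wz":0},{"claw":0,"dx":0,"dy":0,"dz":0.001,"wx":0,"wy":0,"wz":0},{"claw":0,"dx":0,"dy":0,"dz":0,"wx":0,"wy":0,"wz":0},{"claw":0,"dx":0,"dy":0,"dz":0,"wx":0,"wy":0,"wz":0}], "newtons": 60}}

```text
t: 14.22
eef_pos: [0.6072, 0.089, 0.0845]
tool_rot: [-0.0, 0.077, 0.997, 0.001]
contact_force: [-9.8, -0.8, 20.8]
gripper_width: 0.127
grasp_force: 62.5
```

```bash
python3 -c "
from pm import *
p,R,o=tell();print(o['torque'],R.T@(np.array([.6066,.0896,p[2]])-p))"
```

```text
t 14.225 p [0.6072 0.089  0.0845] yaw y 81.20948197735837 z [ 0.      0.0011 -1.    ] F [-9.7506 -0.774  20.808 ] w 0.1270685153247844 g 62.542991638183594
[-0.1327  1.8642  0.0067] [0.0006 0.0005 0.    ]
```

Call:
{"op": "drive_tool", "data": {"increments": [{"claw":0,"dx":0,"dy":0,"dz":-0.0012,"wx":0,"wy":0,"wz":0},{"claw":0,"dx":0,"dy":-0.003,"dz":0,"wx":0,"wy":0,"wz":0},{"claw":0,"dx":0,"dy":-0.003,"dz":0,"wx":0,"wy":0,"wz":0},{"claw":0,"dx":0,"dy":-0.003,"dz":0,"wx":0,"wy":0,"wz":0},{"claw":0,"dx":0,"dy":-0.003,"dz":0,"wx":0,"wy":0,"wz":0},{"claw":0,"dx":0,"dy":0,"dz":0,"wx":0,"wy":0,"wz":0}], "newtons": 60}}

```text
t: 14.98
eef_pos: [0.6068, 0.0784, 0.0845]
tool_rot: [0.002, 0.076, 0.997, 0.001]
contact_force: [0.1, 3.2, 6.3]
gripper_width: 0.124
grasp_force: 60.2
```

```bash
python3 -c "
from pm import *
p,R,o=tell();print(o['torque'],R.T@(np.array([.6042,.0748,p[2]])-p))"
```

```text
t 14.975 p [0.6068 0.0784 0.0845] yaw y 81.26644834661026 z [ 0.0033  0.0021 -1.    ] F [0.1083 3.1737 6.2779] w 0.12446895236378187 g 60.16863226890564
[0.6064 0.0564 0.0101] [ 0.002 -0.004 -0.   ]
```

Call:
{"op": "drive_tool", "data": {"increments": [{"claw":0,"dx":0.0008,"dy":-0.001,"dz":0,"wx":0,"wy":0,"wz":0},{"claw":0,"dx":0.0007,"dy":-0.001,"dz":0,"wx":0,"wy":0,"wz":0},{"claw":0,"dx":0,"dy":-0.001,"dz":0,"wx":0,"wy":0,"wz":0},{"claw":0,"dx":0,"dy":-0.001,"dz":0,"wx":0,"wy":0,"wz":0},{"claw":0,"dx":0,"dy":0,"dz":0,"wx":0,"wy":0,"wz":0}], "newtons": 60}}

```text
t: 15.6
eef_pos: [0.6028, 0.0739, 0.0826]
tool_rot: [-0.001, 0.076, 0.997, 0.0]
contact_force: [0.2, 4.2, -3.0]
gripper_width: 0.131
grasp_force: 58.9
```

```bash
python3 -c "
from pm import *
p,R,o=tell();print(o['torque'],R.T@(np.array([.6042,.0748,p[2]])-p))"
```

```text
t 15.6 p [0.6028 0.0739 0.0826] yaw y 81.25341862541157 z [-0.001   0.0005 -1.    ] F [ 0.2348  4.1914 -3.0355] w 0.1309921147656202 g 58.89181852340698
[ 0.8967 -0.1273 -0.087 ] [-0.0013  0.0011 -0.    ]
```

It has dropped in (z fell 2 mm and the upward push vanished). I lower onto the platform.

Call:
{"op": "drive_tool", "data": {"increments": [{"claw":0,"dx":0,"dy":0.0005,"dz":0.003,"wx":0,"wy":0,"wz":0},{"claw":0,"dx":0,"dy":0,"dz":0.003,"wx":0,"wy":0,"wz":0},{"claw":0,"dx":0,"dy":0,"dz":0.002,"wx":0,"wy":0,"wz":0},{"claw":0,"dx":0,"dy":0,"dz":0.002,"wx":0,"wy":0,"wz":0},{"claw":0,"dx":0,"dy":0,"dz":0.0015,"wx":0,"wy":0,"wz":0},{"claw":0,"dx":0,"dy":0,"dz":0,"wx":0,"wy":0,"wz":0}], "newtons": 60}}

```text
t: 16.35
eef_pos: [0.6033, 0.0737, 0.0714]
tool_rot: [-0.0, 0.077, 0.997, -0.0]
contact_force: [0.9, 2.8, -2.1]
gripper_width: 0.133
grasp_force: 59.0
```

```bash
python3 -c "
from pm import *
p,R,o=tell();print(o['torque'])"
```

```text
t 16.35 p [0.6033 0.0737 0.0714] yaw y 81.22333430926957 z [-0.0001 -0.0001 -1.    ] F [ 0.9014  2.8299 -2.1433] w 0.1327790144209374 g 58.959805369377136
[ 0.6068 -0.2846 -0.0912]
```

Nearly seated (z 0.0714, no contact yet). Last millimetre, then release and rise.

Call:
{"op": "drive_tool", "data": {"increments": [{"claw":0,"dx":0,"dy":0,"dz":0.001,"wx":0,"wy":0,"wz":0},{"claw":0,"dx":0,"dy":0,"dz":0.0007,"wx":0,"wy":0,"wz":0},{"claw":0,"dx":0,"dy":0,"dz":0,"wx":0,"wy":0,"wz":0},{"claw":0.05,"dx":0,"dy":0,"dz":0,"wx":0,"wy":0,"wz":0},{"claw":0.05,"dx":0,"dy":0,"dz":0,"wx":0,"wy":0,"wz":0},{"claw":0.05,"dx":0,"dy":0,"dz":0,"wx":0,"wy":0,"wz":0},{"claw":0.05,"dx":0,"dy":0,"dz":-0.03,"wx":0,"wy":0,"wz":0},{"claw":0.05,"dx":0,"dy":0,"dz":-0.05,"wx":0,"wy":0,"wz":0},{"claw":0.05,"dx":0,"dy":0,"dz":-0.05,"wx":0,"wy":0,"wz":0},{"claw":0.05,"dx":0.05,"dy":0,"dz":-0.03,"wx":0,"wy":0,"wz":0},{"claw":0.05,"dx":0.05,"dy":0,"dz":-0.03,"wx":0,"wy":0,"wz":0},{"claw":0.05,"dx":0,"dy":0,"dz":0,"wx":0,"wy":0,"wz":0}], "newtons": 60}}

```text
t: 17.85
eef_pos: [0.5027, 0.0897, 0.2621]
tool_rot: [0.001, 0.076, 0.997, 0.001]
contact_force: [0.5, 0.2, 0.0]
gripper_width: 0.586
grasp_force: 0.0
```

```bash
python3 - <<'E'
from h import *
p,R,o=tell()
im,d=read_camera("scene");cv2.imwrite("pics/s4.png",im[:,:,::-1]);S=cloud("scene",d);a=im.astype(int)
D=S[...,:2]-[.6032,.0748];e=np.array([.9875,-.1573]);n=np.array([.1573,.9875]);x=D@e;y=D@n
m=(d>0)&(abs(x)<.042)&(abs(y)<.072)&(S[...,2]>.02)&(S[...,2]<.05)&(a.min(2)>120);Q=np.c_[x[m],y[m],np.ones(m.sum())]
c=np.linalg.lstsq(Q,S[m][:,2],rcond=None)[0];print("plate plane",m.sum(),c)
E
```

```text
t 17.85 p [0.5027 0.0897 0.2621] yaw y 81.33212700345825 z [ 0.0025  0.0023 -1.    ] F [0.4596 0.1525 0.0042] w 0.5864011668051395 g 0.0
plate plane 1180 [-0.0009 -0.0002  0.0347]
```

View pics/s4.png

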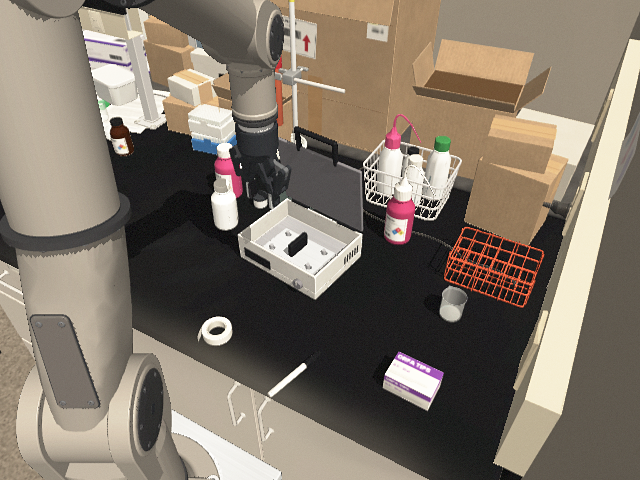

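The plate lies flat inside the case (fin at (297,242), top plane at 0.035 m, tilt under 0.1°) with the studs poking through. The lid is still up, and the bottle, beaker and carton are where they were.

```bash
python3 -c "
from station import *
print(hand_in())"
```

```text
the job is handed in; nothing more can be done
None
```

The job is handed in: the lid was holding upright on its own and the plate lay flat on the platform with the studs through its holes, with the bottle, beaker and carton undisturbed (17.9 s of the 53 s used).

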